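Set the strip-cutting gauge to its red stop

TASK

Set the glass strip-cutting gauge on the board to its red stop: with a fingertip, press down the yellow pad in the middle of the black slider to free its brake and, keeping it pressed, push the slider along the rail until it rests against the red stop. Then take the finger away so that the pad springs up and the brake grips again. Do not force the slider along with the brake gripping, and leave the tools, glass and containers lying around where they are.

Things in the scene. Friction and masses are not known exactly. Their poses are not given: they have to be found in the camera images.
- gauge: the gauge's aluminium rail, fixed on the board, 64 mm wide and 420 mm long, along its own y (within about 0.35 rad of left-right); origin at the centre of its underside, which lies on the 18 mm thick board; z up. It carries the slider and two clamped stops, one on either side of the slider; which stop is on which side varies. The slider's brake holds it fast until the yellow pad is pressed
- slider (a joint): travel of the slider along the rail in m, 0 at the middle of the rail, growing towards the gauge's +y. With the pad pressed it slides freely (about 1 N of friction); with the pad up the brake holds it against about 30 N
- pad (a joint): how far the yellow pad is pressed down in m: about 0 at rest (brake grips), 0.008 fully down. The brake lets go from the first 0.5 mm on; press about 5 mm to be sure. The spring takes 7 N to start and 10.2 N fully down, and lifts the pad again when it is let go
- pad_top (a point): centre of the top face of the yellow pad, 42 mm above the gauge's underside when up. The pad, 60 mm across the rail by 52 mm along it, lies in a 56 mm wide dish between two black cheeks, which stand 8 mm above the pad (50 mm above the gauge's underside) and against which a pressing fingertip can also push; the dish is open to both sides across the rail
- slider_mid (a point): the middle of the black slider at the height of its cheeks' tops, straight above pad_top. The slider is 76 mm wide and 100 mm long along the rail (50 mm from this point to each end face); a thin cutter arm sticks out 90 mm to the gauge's +x side, at 8 to 34 mm above the gauge's underside
- stop_red: the red-topped stop, a block clamped on the rail that cannot move: 66 mm across the rail, 24 mm along it, 38 mm high; its origin is the centre of its underside, on the rail's centre line, 8 mm above the gauge's underside. The slider touches it when slider_mid is 62 mm from this origin, measured horizontally along the rail
- stop_white: the white-topped stop of the same size on the other side of the slider, not the one wanted; origin as for the red one
- green_glass: flat strip of dark green glass, 55 x 200 x 4 mm, long way along its y; origin at the centre of its underside; loose, to be left alone
- black_leaf: leaf-shaped piece of black glass, 90 x 42 x 4 mm, long way along its x; origin at the centre of its underside; loose, to be left alone
- hammer: small hammer with a pale wooden handle and dark steel head, 260 mm long along its x, 108 mm over the head, 26 mm high; origin under its middle; loose, to be left alone
- pen: white marker pen with a blue cap, 130 mm long along its x, 15 mm thick; origin under its middle; loose, to be left alone
- nail_jar: closed glass jar, 60 mm diameter, 85 mm high; origin at the centre of its underside; loose, to be left alone
- lead_knife: lead knife with a black handle and a curved steel blade, about 220 mm long along its x, 20 mm high; origin under its middle; loose, to be left alone
- purple_bottle: purple bottle, 70 mm diameter, 160 mm high; origin at the centre of its underside; loose, to be left alone

How it is judged:
By the outcome, as a careful person would: the job done as asked, in the order asked, and still so for the second after the job is handed in, with the robot touching nothing.
It also fails if it takes over 35 s, if anything falls off the work surface, if the arm or the gripper's body presses on something with over 40 N, if the wrist force passes 120 N, or if a joint passes its speed limit or range.

ROBOT

A 6-joint arm with a two-finger parallel gripper is mounted at the origin on the work surface. World frame = base frame: x ahead of the robot, y to its left, z up, the work surface at z = 0. Lengths are in m, angles in rad, forces in N, time in s.
With the tool pointing down it reaches from about 0.425 to 0.95 m from the base axis. Payload 14.7 kg.
Tool frame: the origin (TCP) lies on the centre line of the jaws, within the pads' length; the fingertips stand bot.tip_extent ahead of it and the grasp point (between the pads) lies 6 mm ahead of it (bot.tip_extent is the distance from the TCP to the fingertips, in m); z points along the fingers, y is the line along which they close (so a half turn about z gives the same grasp; the last joint's range is limited). The gripper opens to 85 mm and grips with 20 to 120 N. Pads are 22 mm wide; open, the fingers measure 114 mm over their backs; the gripper's body (76 mm by 85 mm) begins 54 mm behind the grasp point. The pads swing forward as they close: fully open they stand 13 mm farther back than shut.
Start: joints at [-1.359, 0.48, 1.596, -0, 1.065, -0.047], TCP at [0.166, -0.628, 0.256] pointing down, gripper open.
Joint ranges: [-2.75, 2.75], [-0.82, 2.05], [0.23, 2.67], [-1.56, 4.7], [0.09, 2.69], [-2.92, 2.92]. Speed limits (rad/s): [1.89, 1.89, 2.39, 3.01, 3.01, 3.01].

INTERFACE

Orientations are given as a unit quaternion [x, y, z, w].
In Python, from bench import bot, vision, job_done gives the robot as it stands.
- The arm moves only by the shell command python3 -m crank 'ROWS' [OPENING] [FORCE]. ROWS is JSON, a list of rows, each a list of 6 numbers: the shift along the world's x, y, z each as a share of 25 mm, from -1 to 1, then the turn, a rotation vector about the world's x, y, z each as a share of 0.12 rad, from -1 to 1. In form: [[dx, dy, dz, wx, wy, wz], ...]. A call has 1 to 20 rows; each row shifts and turns the commanded pose from where the row before left it; what a row does not reach is not made up. A row lasts 1/10 s, in which the tool goes at most 50 mm and 8.59 degrees, less where a joint would pass 70% of its speed; a pose out of reach is approached as far as the arm can. A call with a number of a shift or a turn outside -1 to 1 is refused whole. A call with a gripper value outside its range is refused whole. OPENING is the closure, from 0 (fully open) to 1 (shut), set as the call begins (- or left out, the last holds). The fingers move at their own pace and stop on an object; FORCE is the grip in N (left out, the last holds). Time passes only in rows, so rows that do not move let the fingers close. It gives the time, the measured TCP pose, the force, the opening and the grip force at its end, in the units of the state.
- bot.state(): the state, without advancing time (a new reading comes with each control period).
- vision.snapshot(name): name is "scene" or "top"; returns a dict with "color" (400x640x3 uint8, red, green, blue), "intrinsics" (3x3 intrinsics, pixels), "R" (3x3) and "t" (3): a world point X has camera coordinates R X + t. Camera axes: x right, y down, z forward; pixel columns grow to the right and rows downward; lengths in m; the calibration is good to about 2 mm. A picture is of the moment at which its call begins. There is no depth.
- job_done(): hands the job in; it is judged then, once.
The state is a dict: "t": time; "joint_positions": joint angles; "dq": joint speeds; "effort": joint torques, N m; "eef_pos": TCP position; "tool_rot": TCP orientation; "contact_force": force on the tool from outside, world axes, zero at the start; "ft_torque": the same for the moment, N m; "grip_width": finger opening in m; "gripper_force": force on a finger pad.
Only numpy, scipy, OpenCV 4.12 (cv2) and the standard library are available. Lean on these libraries where they do the work, as an engineer would, in place of code of your own. Each camera call takes 0.05 s, during which the arm holds its last target. There are 200 camera calls.

## Working session

There is one attempt and no reset: what is moved stays moved. The work goes in short steps, Python scripts to look and compute and a shell command to move; the robot and the scene stay as the last step left them, time stands still between calls to the robot, and variables do not carry over. Pictures are saved under pics/ and viewed, at most 10 in all, crops included, and the job is handed in when it is done.

```bash
mkdir -p pics; python3 - <<'E'
from bench import bot, vision
import cv2
for n in ("top","scene"):
    s=vision.snapshot(n); cv2.imwrite(f"pics/{n}0.png",s["color"][:,:,::-1]); print(n,s["intrinsics"],s["R"],s["t"])
print(bot.tip_extent,bot.state())
E
```

```text
top [[453.99270634   0.         316.50685616]
 [  0.         453.99270634 194.68649547]
 [  0.           0.           1.        ]] [[-0.0226511  -0.99972237  0.00648864]
 [-0.99833894  0.02227489 -0.05313376]
 [ 0.05297447 -0.0076814  -0.99856632]] [-0.01246083  0.56039208  1.43451156]
scene [[364.65298266   0.         326.15034494]
 [  0.         364.65298266 195.53596625]
 [  0.           0.           1.        ]] [[-0.02934761  0.99956768 -0.001779  ]
 [ 0.85033468  0.02403047 -0.52569332]
 [-0.5254233  -0.01694059 -0.85067231]] [ 0.02143377 -0.4402091   1.29784683]
0.025 {'t': 0.1, 'joint_positions': array([-1.35862261e+00,  4.80816724e-01,  1.59681133e+00, -1.05590186e-05,
        1.06510281e+00, -4.65665467e-02]), 'dq': array([ 0.00027724, -0.00285277, -0.00131472,  0.00114898,  0.00101753,
        0.00096897]), 'effort': array([ 1.39266675e-03, -9.52254224e+01, -4.31040251e+01, -8.84267592e-05,
        5.19121080e-03,  3.38368727e-05]), 'eef_pos': array([ 0.16627601, -0.62801396,  0.25570549]), 'tool_rot': array([ 9.91642859e-01,  1.29012080e-01, -5.16718255e-05, -5.66776598e-04]), 'contact_force': array([ 0.33879246,  0.02303651, -0.1070078 ]), 'ft_torque': array([ 0.0228233 , -0.02315639, -0.01990032]), 'gripper_force': 0.0, 'grip_width': 0.08557473286263252}
```

View pics/top0.png

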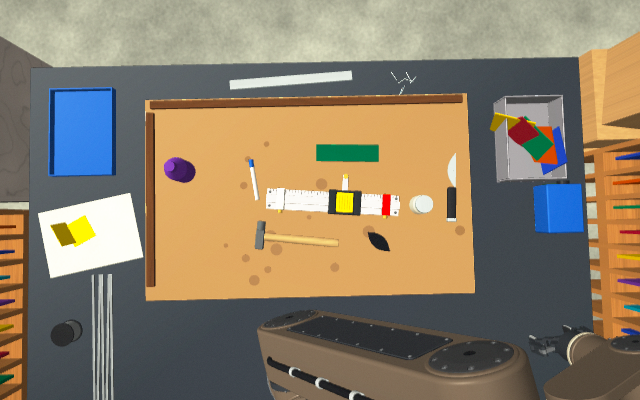

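View pics/scene0.png

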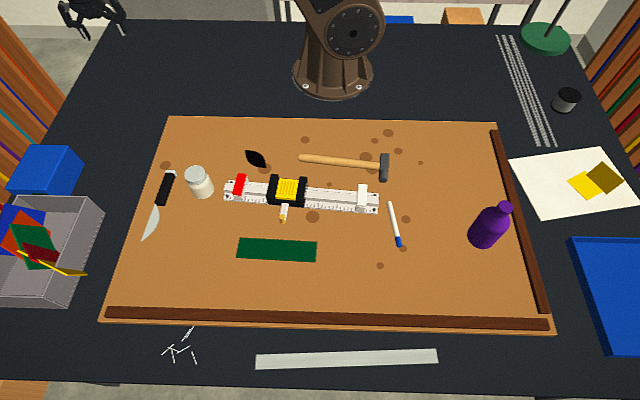

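The top view shows the slider's yellow pad at about (345,203), the red stop at (386,205) to its right (−y), the white stop at (280,200) and the jar at (421,204). The scene view agrees: pad (289,190), red stop (240,185).

```bash
cat > h.py <<'E'
from bench import bot, vision
import cv2, numpy as np
def ray(s,uv,z):
    K,R,t=s["intrinsics"],s["R"],s["t"]; d=R.T@np.linalg.solve(K,[*uv,1]); c=-R.T@t
    return (c+d*(z-c[2])/d[2])[:2]
def blob(s,near,lo,hi,r=25):
    h=cv2.cvtColor(s["color"],cv2.COLOR_RGB2HSV); m=cv2.inRange(h,np.array(lo),np.array(hi))
    k=np.zeros_like(m); cv2.circle(k,near,r,255,-1)
    n,l,st,c=cv2.connectedComponentsWithStats(m&k); i=1+st[1:,4].argmax(); return c[i],st[i]
def look(seeds):
    for n,(p,r) in seeds.items():
        s=vision.snapshot(n)
        cp,sp=blob(s,p,(24,150,120),(35,255,255)); cr,sr=blob(s,r,(0,180,150),(5,255,255))
        P=ray(s,cp,.060); Q=ray(s,cr,.064); print(n,cp,sp,cr,sr,"pad",P.round(4),"red",Q.round(4),"gap",np.linalg.norm(P-Q)-.062,"dir",(Q-P)/np.linalg.norm(Q-P))
E
python3 -c "
from h import *
look({'top':((345,203),(386,205)),'scene':((289,190),(240,185))})
s=vision.snapshot('top')
for n in('top','scene'):
    s=vision.snapshot(n);c=s['color']
    a=c[170:235,255:440] if n=='top' else c[150:235,180:400]
    cv2.imwrite('pics/c_%s.png'%n,cv2.resize(a[:,:,::-1],None,fx=3.6,fy=3.6,interpolation=cv2.INTER_CUBIC))
"
```

```text
top [344.11627907 201.99709302] [336 192  18  21 344] [385.78666667 204.74666667] [382 195   9  20 150] pad [ 0.533  -0.1095] red [ 0.5215 -0.2376] gap 0.06655092771512441 dir [-0.08949494 -0.99598728]
scene [286.85386819 188.28366762] [275 178  24  21 349] [238.81632653 183.8877551 ] [232 173  14  23 196] pad [ 0.5353 -0.1099] red [ 0.5275 -0.2383] gap 0.06662858475934894 dir [-0.06001764 -0.99819732]
```

View pics/c_top.png

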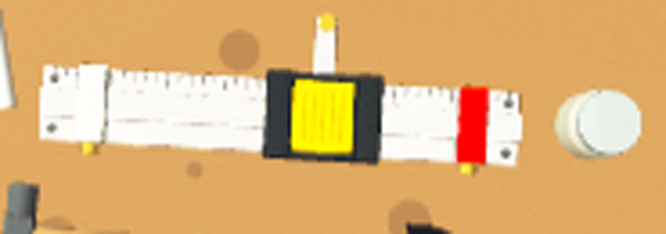

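```bash
python3 -m crank '[[0.72,1,-0.2,0,0,-0.14],[0.72,1,-0.2,0,0,-0.14],[0.72,1,-0.2,0,0,-0.14],[0.72,1,-0.2,0,0,-0.14],[0.72,1,-0.2,0,0,-0.14],[0.72,1,-0.2,0,0,-0.14],[0.72,1,-0.2,0,0,-0.14],[0.72,1,-0.2,0,0,-0.14],[0.72,1,-0.2,0,0,-0.14],[0.72,1,-0.2,0,0,-0.14],[0.72,1,-0.2,0,0,-0.14],[0.72,1,-0.2,0,0,-0.14],[0.72,1,-0.2,0,0,-0.14],[0.72,1,-0.2,0,0,-0.14],[0.72,1,-0.2,0,0,-0.14],[0.72,1,-0.2,0,0,-0.14],[0.72,1,-0.2,0,0,-0.14],[0.72,1,-0.2,0,0,-0.14],[0.72,1,-0.2,0,0,-0.14],[0.72,1,-0.2,0,0,-0.14]]' 1 40; python3 -m crank '[[0.3,0.7,0,0,0,0],[0,0,0,0,0,0],[0,0,0,0,0,0]]'
```

```text
t: 2.35
eef_pos: [0.5271, -0.1272, 0.1562]
tool_rot: [0.999, -0.039, 0.0, 0.0]
contact_force: [-0.2, -0.6, 0.6]
grip_width: -0.0002
gripper_force: 0.0
t: 2.65
eef_pos: [0.5338, -0.1107, 0.1563]
tool_rot: [0.999, -0.038, -0.0, 0.0]
contact_force: [0.3, 0.4, 0.2]
grip_width: 0.0
gripper_force: 0.0
```

```bash
python3 -m crank '[[0,0,-0.8,0,0,0],[0,0,-0.8,0,0,0],[0,0,-0.7,0,0,0],[0,0,0,0,0,0]]'; python3 -c "
from h import *
c=vision.snapshot('scene')['color'][130:230,200:360]
cv2.imwrite('pics/s1.png',cv2.resize(c[:,:,::-1],None,fx=4,fy=4,interpolation=cv2.INTER_CUBIC))"
```

```text
t: 3.05
eef_pos: [0.5322, -0.1115, 0.0972]
tool_rot: [0.999, -0.039, -0.002, -0.0]
contact_force: [-0.1, 0.6, 0.8]
grip_width: 0.0002
gripper_force: 0.0
```

View pics/s1.png

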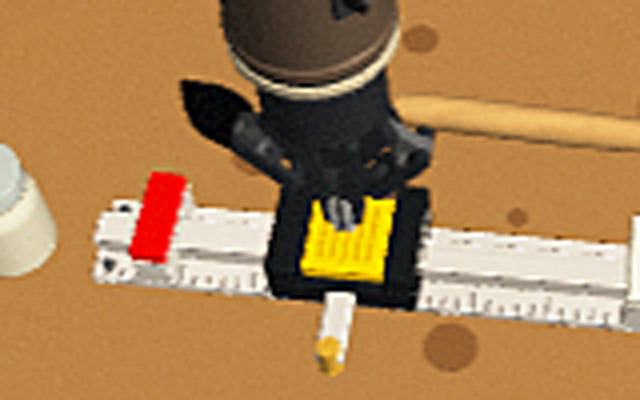

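The closed fingertips (342,210) hang over the middle of the yellow pad (350,235), clear of both cheeks. I'll press down next.

```bash
python3 -m crank '[[0,0.05,-0.25,0,0,0],[0,0,-0.2,0,0,0],[0,0,-0.1,0,0,0],[0,0,0,0,0,0]]';python3 -m crank '[[0,0,-0.08,0,0,0],[0,0,-0.08,0,0,0],[0,0,0,0,0,0]]'
```

```text
t: 3.5
eef_pos: [0.534, -0.1097, 0.0852]
tool_rot: [0.999, -0.039, 0.0, 0.0]
contact_force: [0.3, 0.6, 0.7]
grip_width: 0.0002
gripper_force: 0.0
t: 3.8
eef_pos: [0.5341, -0.1096, 0.0814]
tool_rot: [0.999, -0.039, 0.0, 0.0]
contact_force: [-1.7, -0.1, 7.9]
grip_width: -0.0
gripper_force: 4.0
```

```bash
python3 -m crank '[[0,0,-0.07,0,0,0],[0,0,-0.07,0,0,0],[0,0,0,0,0,0]]'
```

```text
t: 4.1
eef_pos: [0.5341, -0.1097, 0.0789]
tool_rot: [0.999, -0.039, 0.0, 0.0]
contact_force: [-6.4, 0.5, 25.3]
grip_width: 0.0002
gripper_force: 12.4
```

```bash
python3 -m crank '[[0,0,0.03,0,0,0],[0,0,0,0,0,0]]'; python3 -m crank '[[0,0,0.03,0,0,0],[0,0,0,0,0,0]]'
```

```text
t: 4.3
eef_pos: [0.5341, -0.1096, 0.0791]
tool_rot: [0.999, -0.038, 0.0, 0.0]
contact_force: [-2.4, 0.5, 9.0]
grip_width: 0.0
gripper_force: 4.4
t: 4.5
eef_pos: [0.5341, -0.1096, 0.0797]
tool_rot: [0.999, -0.039, 0.0, 0.0]
contact_force: [-2.3, -0.5, 9.7]
grip_width: 0.0
gripper_force: 4.3
```

```bash
python3 -m crank '[[-0.01,-0.16,0,0,0,0],[-0.01,-0.16,0,0,0,0],[-0.01,-0.16,0,0,0,0],[-0.02,-0.16,0,0,0,0],[-0.01,-0.16,0,0,0,0],[0,0,0,0,0,0]]'; python3 -c "
from h import *
look({'scene':((284,190),(240,185))})
c=vision.snapshot('scene')['color'][130:230,200:360]
cv2.imwrite('pics/s2.png',cv2.resize(c[:,:,::-1],None,fx=4,fy=4,interpolation=cv2.INTER_CUBIC))"
```

```text
t: 5.1
eef_pos: [0.5325, -0.13, 0.0796]
tool_rot: [0.999, -0.039, 0.0, 0.0]
contact_force: [-1.9, -0.5, 9.0]
grip_width: -0.0005
gripper_force: 4.3
scene [278.71122995 192.28877005] [268 183  22  16 187] [238.78172589 183.93401015] [232 173  14  23 197] pad [ 0.5484 -0.1303] red [ 0.5277 -0.2384] gap 0.04805962408068336 dir [-0.18817607 -0.98213531]
```

View pics/s2.png

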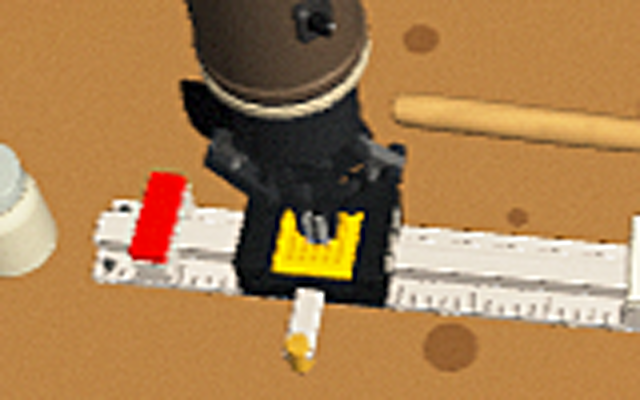

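The slider moves with the finger: the cutter arm tip went from (328,355) to (298,355) in the crop, about 20 mm. About 46 mm is left to the red stop.

```bash
python3 -m crank '[[-0.01,-0.16,0,0,0,0],[-0.01,-0.16,0,0,0,0],[-0.01,-0.16,0,0,0,0],[-0.02,-0.16,0,0,0,0],[-0.01,-0.16,0,0,0,0],[-0.01,-0.16,0,0,0,0],[-0.01,-0.16,0,0,0,0],[-0.01,-0.16,0,0,0,0],[-0.02,-0.16,0,0,0,0],[-0.01,-0.16,0,0,0,0],[0,0,0,0,0,0]]'; python3 -m crank '[[-0.005,-0.08,0,0,0,0],[-0.005,-0.08,0,0,0,0],[-0.005,-0.08,0,0,0,0],[0,0,0,0,0,0]]';  python3 -m crank '[[-0.005,-0.06,0,0,0,0],[-0.005,-0.06,0,0,0,0],[0,0,0,0,0,0]]'
```

```text
t: 6.3
eef_pos: [0.5294, -0.17, 0.0796]
tool_rot: [0.999, -0.039, 0.0, 0.0]
contact_force: [-1.9, -1.3, 8.9]
grip_width: 0.0003
gripper_force: 4.3
t: 6.7
eef_pos: [0.529, -0.1758, 0.0796]
tool_rot: [0.999, -0.039, 0.0, 0.0]
contact_force: [-3.2, 0.0, 9.1]
grip_width: 0.0003
gripper_force: 4.3
t: 7.0
eef_pos: [0.5289, -0.1784, 0.0796]
tool_rot: [0.999, -0.039, 0.0, -0.0]
contact_force: [-1.5, 5.0, 8.1]
grip_width: -0.0001
gripper_force: 4.3
```

```bash
python3 -m crank '[[0,-0.06,0,0,0,0],[0,-0.06,0,0,0,0],[0,0,0,0,0,0]]'; python3 -c "
from h import *
look({'top':((365,203),(386,205)),'scene':((263,188),(240,185))})
c=vision.snapshot('scene')['color'][130:230,200:360]
cv2.imwrite('pics/s3.png',cv2.resize(c[:,:,::-1],None,fx=4,fy=4,interpolation=cv2.INTER_CUBIC))"
```

```text
t: 7.3
eef_pos: [0.529, -0.1813, 0.0796]
tool_rot: [0.999, -0.039, 0.0, -0.0]
contact_force: [0.3, 5.0, 8.2]
grip_width: 0.0
gripper_force: 4.3Traceback (most recent call last):
  File "<string>", line 3, in <module>
    look({'top':((365,203),(386,205)),'scene':((263,188),(240,185))})
    ~~~~^^^^^^^^^^^^^^^^^^^^^^^^^^^^^^^^^^^^^^^^^^^^^^^^^^^^^^^^^^^^^
  File "h.py", line 13, in look
    cp,sp=blob(s,p,(24,150,120),(35,255,255)); cr,sr=blob(s,r,(0,180,150),(5,255,255))
          ~~~~^^^^^^^^^^^^^^^^^^^^^^^^^^^^^^^
  File "h.py", line 9, in blob
    n,l,st,c=cv2.connectedComponentsWithStats(m&k); i=1+st[1:,4].argmax(); return c[i],st[i]
                                                        ~~~~~~~~~~~~~~~^^
ValueError: attempt to get argmax of an empty sequence
```

A steady 5 N while the finger slips on the pad after about 67 mm of travel: the slider is against the stop. I'll lift straight up.

```bash
python3 -m crank '[[0,0,0.15,0,0,0],[0,0,0.15,0,0,0],[0,0,0.3,0,0,0],[0,0,0.5,0,0,0],[0,0,1,0,0,0],[0,0,1,0,0,0],[0,0,1,0,0,0],[-0.5,0,1,0,0,0],[-1,0,1,0,0,0],[-1,0,0.5,0,0,0],[-1,0,0,0,0,0],[0,0,0,0,0,0],[0,0,0,0,0,0]]'; python3 -c "
from h import *
look({'scene':((263,188),(240,185))})
c=vision.snapshot('scene')['color'][130:230,200:360]
cv2.imwrite('pics/s3.png',cv2.resize(c[:,:,::-1],None,fx=4,fy=4,interpolation=cv2.INTER_CUBIC))"
```

```text
t: 8.65
eef_pos: [0.4414, -0.1818, 0.245]
tool_rot: [0.999, -0.039, 0.001, 0.0]
contact_force: [0.4, 0.0, 0.9]
grip_width: -0.0001
gripper_force: 0.0
scene [261.8253012  185.98192771] [250 176  24  22 332] [238.60106383 183.84574468] [232 173  14  23 188] pad [ 0.5299 -0.1772] red [ 0.5274 -0.2389] gap -0.0002521510503760427 dir [-0.03943566 -0.99922211]
```

View pics/s3.png

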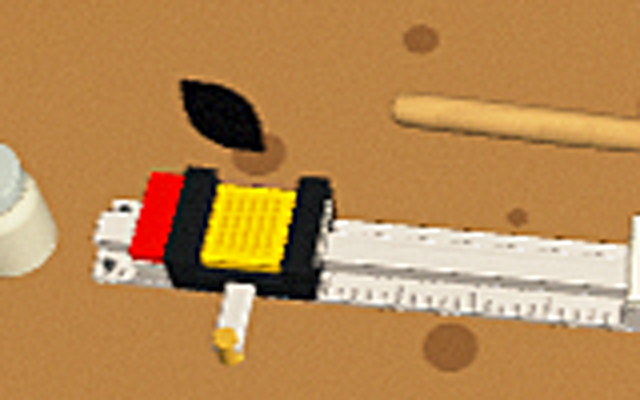

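The slider (250,230) sits against the red stop (160,215) with a measured gap of about 0 mm. The finger is clear and the loose items are unmoved.

```bash
python3 -c "
from bench import job_done
print(job_done())"
```

```text
the job is handed in; nothing more can be done
None
```

The slider now rests against the red stop (gap about 0 mm in the last picture), the pad is released, the finger is clear, the loose items in view have not moved, and the job is handed in.

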